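# Hold the sander's sprung hood just below its tipping point

## Robot

A 6-joint arm with a two-finger parallel gripper is mounted at the origin on the work surface. World frame = base frame: x ahead of the robot, y to its left, z up, the work surface at z = 0. Lengths are in m, angles in rad, forces in N, time in s.
With the tool pointing down it reaches from about 0.35 to 0.775 m from the base axis. Payload 7.3 kg.
Tool frame: the origin (TCP) lies at the centre of the arm's flange, where the gripper is bolted on; the fingertips stand 178 mm ahead of it and the grasp point (between the pads) lies 159 mm ahead of it (tip_extent is the distance from the TCP to the fingertips, in m); z points along the fingers, y is the line along which they close (so a half turn about z gives the same grasp; the last joint's range is limited). The gripper opens to 92 mm and grips with 3 to 60 N. Pads are 19 mm wide; open, the fingers measure 130 mm over their backs; the gripper's body (75 mm by 190 mm) begins 47 mm behind the grasp point.
Start: joints at [-1.303, 0.342, 1.524, -0, 1.275, -0.146], TCP at [0.211, -0.481, 0.405] pointing down, gripper open.
Joint ranges: [-2.53, 2.53], [-0.77, 2.02], [0.04, 2.7], [-1, 4.14], [0.28, 2.66], [-3.11, 3.11]. Speed limits (rad/s): [2.57, 2.57, 3.14, 3.14, 3.14, 3.14].

## Interface

Orientations are given as [roll, pitch, yaw] about the fixed x, y, z axes, in that order (R = Rz(yaw) Ry(pitch) Rx(roll)).
In Python, from cell import * gives the robot as it stands.
- The arm moves only by the tool arm_command, never from a script. Its arguments are lists of equal length, an entry for each row: "xyz": the shift along the world's x, y, z in mm, a list of three; "spin": the turn about the world's z in degrees. In form: {"xyz": [[tx, ty, tz], ...], "spin": [spin, ...]}. A call has 1 to 20 rows; each row shifts and turns the commanded pose from where the row before left it; what a row does not reach is not made up. A row lasts 1/10 s, in which the tool goes at most 50 mm and 8.59 degrees, less where a joint would pass 70% of its speed; a pose out of reach is approached as far as the arm can. A call with a gripper value outside its range is refused whole. "jaw" is the opening, from -1 (shut) to 1 (fully open), set as the call begins (left out, the last holds). The fingers move at their own pace and stop on an object; "squeeze" is the grip in N (left out, the last holds). Time passes only in rows, so rows that do not move let the fingers close. It gives the time, the measured TCP pose, the force, the opening and the grip force at its end, in the units of the state.
- observe(): the state, without advancing time (a new reading comes with each control period).
- read_camera(name): name is "side" or "top"; returns a dict with "img" (480x640x3 uint8, red, green, blue), "depth" (480x640 float32, m along the optical axis (not along the pixel's ray), 0 where there is no reading), "fx", "fy", "cx", "cy" (pixels), "world_from_camera" (4x4, takes a point from camera to world coordinates). Camera axes: x right, y up, looking along -z (the intrinsics and any distortion apply to the point x, -y, -z); pixel columns grow to the right and rows downward; lengths in m; the calibration is good to about 2 mm. A picture is of the moment at which its call begins.
- hand_in(): hands the job in; it is judged then, once.
The state is a dict: "time": time; "qpos": joint angles; "qvel": joint speeds; "joint_efforts": joint torques, N m; "tool_pos": TCP position; "tool_rot": TCP orientation; "contact_force": force on the tool from outside, world axes, zero at the start; "torque": the same for the moment, N m; "opening": finger opening in m; "grip_force": force on a finger pad.
Only numpy, scipy, OpenCV 4.12 (cv2) and the standard library are available. Lean on these libraries where they do the work, as an engineer would, in place of code of your own. Each camera call takes 0.05 s, during which the arm holds its last target. There are 200 camera calls.

## Task

The drum sander's green sprung hood needs its hinge spring looked at: first take the cork sanding block off the closed hood and set it down flat in the plywood tray (do not drop it). Then lift the hood smoothly a few degrees past the point where it balances (46 degrees open) so that the spring takes over, but not flung fully open, ease it back and finish still holding it with the gripper just below that point, 35 to 43 degrees open; do not let go, and leave the glue bottle, tool pot and jar where they stand.

Things in the scene. Friction and masses are not known exactly. Their poses are not given: they have to be found in the camera images.
- hood (a joint): opening angle of the green sheet-metal hood, rad: 0 shut, grows as the front edge rises, stop at 1.4. Hinged along its rear edge (away from the robot). 0.9 kg with a hinge spring: below 0.80 rad (46 deg) it falls shut by itself, above it swings open by itself. Closing moment 0.3 N m when shut, 0.1 at 0.6, 0 at 0.80, almost no friction: under 2 N at the bar
- hood_bar (a point): middle of the hood's handle: round bar 12 mm thick, 120 mm long, parallel to the hinge, its middle 35 mm off the hood's 45 deg sloping front, on two end posts. Moves with the hood; hood shut, it is 187 mm in front of the hinge (towards the robot) and 67 mm above it. Pinch it along the slope's normal (tool tilted about 45 deg); it can turn between the pads. Axes turn with the hood
- hood_hinge (a point): point on the hinge axis, mid width, 71.5 mm above the bench, 100 mm behind the sander's middle. Fixed to the sander: x points front to rear (away from the robot), y along the hinge axis to the left, z up; a positive hood angle is a positive turn about this y
- sander: grey bench drum sander, base 220 mm (x, front to rear) by 240 (y) by 70 high, fixed; origin mid underside on the bench, axes as hood_hinge. The shut hood on it is 75 mm tall: flat top 146.5 mm above the bench, 130 mm deep from the hinge forward, 240 wide; then a 45 deg front down to the base's front edge
- block: cork sanding block with a dark wooden ridge on top, lying loose on the hood's flat top: 50 mm (x) by 100 mm (y) by 48 mm high (cork up to 36 mm, ridge 28 mm wide in x above), 0.13 to 0.25 kg; origin at the middle of its underside, z up. Grip it across its x, about 25 mm above the underside
- tray: shallow open plywood tray fixed to the bench, 170 mm (x) by 210 mm (y) by 35 mm high, walls and floor 8 mm thick; origin at the middle of its underside on the bench
- glue: white glue bottle with an orange cap, 56 mm across, 150 mm high; origin under its middle; leave alone
- toolpot: steel pot of hand tools, 90 mm across, 175 mm high with the tools; origin under its middle; leave alone
- jar: small amber glass jar with a dark lid, 52 mm across, 55 mm high; origin under its middle; leave alone
There are look-alikes about, which are no part of the job. There is more than one size of the block; the one meant has the size given above.

How it is judged:
On the way, in this order (a step that is already met when the one before it is completed fails the run):
1. the sanding block lies flat in the tray, let go, with the hood still shut (x of block in the frame of tray between -0.065 and 0.065 m and y of block in the frame of tray between -0.085 and 0.085 m and z of block in the frame of tray below 0.02 m and angle between block's own z axis and vertical below 0.2 rad and contact force between the fingers and block below 0.05 N and linear speed of block below 0.05 m/s and value of joint hood below 0.06 rad), for 0.2 s.
2. the hood is raised past its balance point, to more than 0.84 rad (value of joint hood above 0.84 rad), for 0.1 s.
At the end, for the whole second after the job is handed in: the hood is held still by the gripper's fingers between 0.59 and 0.77 rad open (34 to 44 degrees), touching no loose thing, and the sanding block lies flat in the tray (value of joint hood between 0.59 and 0.77 rad and velocity of joint hood between -0.05 and 0.05 rad/s and contact force between the fingers and hood above 0.05 N and contact force between each of block, glue, toolpot, jar and hood below 0.05 N and x of block in the frame of tray between -0.065 and 0.065 m and y of block in the frame of tray between -0.085 and 0.085 m and z of block in the frame of tray below 0.02 m and angle between block's own z axis and vertical below 0.2 rad); the arm keeps its last pose, push and grip.
It fails at once if the hood is raised before the block is in the tray (value of joint hood above 0.12 rad and horizontal distance between block and tray above 0.12 m).
It fails at once if the block is dropped (faster than 0.7 m/s while not held) (contact force between the fingers and block below 0.02 N and linear speed of block above 0.7 m/s).
It fails at once if the hood is flung fully open (past 1.3 rad) (value of joint hood above 1.3 rad).
It fails at once if the hood is jerked up or slammed (faster than 2.5 rad/s) (velocity of joint hood above 2.5 rad/s or velocity of joint hood below -2.5 rad/s).
It fails at once if a bystander is moved by more than 30 mm (distance of any of glue, toolpot, jar from where it was at the start of the episode above 0.03 m).
It also fails if it takes over 62 s, if anything falls off the work surface, if the arm or the gripper's body presses on something with over 40 N, if the wrist force passes 120 N, or if a joint passes its speed limit or range.

## Working session

There is one attempt and no reset: what is moved stays moved. The work goes in short steps, Python scripts to look and compute and a tool call to move; the robot and the scene stay as the last step left them, time stands still between calls to the robot, and variables do not carry over. Pictures are saved under pics/ and viewed, at most 10 in all, crops included, and the job is handed in when it is done.

Besides the shell and the picture viewer there is one more tool, called after ">>>" by a JSON object that holds its "method" and its "body". arm_command: Moves the arm, as the interface text tells. Its arguments: {"type":"object","properties":{"xyz":{"type":"array","items":{"type":"array","items":{"type":"number"}}},"spin":{"type":"array","items":{"type":"number"}},"jaw":{"type":"number"},"squeeze":{"type":"number"}},"required":["xyz","spin"]}

```bash
mkdir -p pics; ls; python3 - <<'E'
from cell import *
import cv2,numpy as np
print(observe())
ims=[]
for n in("top","side"):
    c=read_camera(n); np.savez(f"{n}.npz",**c); ims.append(c["img"])
    print(n,c["fx"],c["cx"],c["cy"],c["world_from_camera"].round(3).tolist())
    cv2.imwrite(f"pics/{n}0.png",c["img"][:,:,::-1])
E
```

```text
pics
{'time': 0.0, 'qpos': array([-1.30299733e+00,  3.42727577e-01,  1.52501083e+00, -2.24246096e-05,
        1.27535668e+00, -1.45975437e-01]), 'qvel': array([ 6.89171626e-04, -6.88043920e-05,  5.61693499e-04, -9.67822813e-04,
        6.70429173e-04, -1.12792123e-03]), 'joint_efforts': array([-4.32237775e-04, -4.31237054e+01, -2.44223982e+01,  7.17594847e-02,
        5.59428404e-02, -1.65151228e-04]), 'tool_pos': array([ 0.21108111, -0.48055814,  0.40404438]), 'tool_rot': array([-3.14010308e+00, -1.97325139e-04,  4.13780832e-01]), 'contact_force': array([1.41997428, 0.24801419, 0.34911118]), 'torque': array([-0.02740649, -0.00259179,  0.04367214]), 'grip_force': 0.0, 'opening': 0.0917013761087561}
top 583.0223440887489 315.06457654620453 238.53815647054927 [[-0.008, 0.998, -0.069, 0.429], [-1.0, -0.008, 0.003, 0.006], [0.003, 0.069, 0.998, 1.598], [0.0, 0.0, 0.0, 1.0]]
side 544.7566953088796 317.45105938061 243.11830812618302 [[-0.762, 0.5, -0.411, -0.027], [-0.647, -0.578, 0.497, 0.716], [0.01, 0.645, 0.765, 1.197], [0.0, 0.0, 0.0, 1.0]]
```

View pics/top0.png

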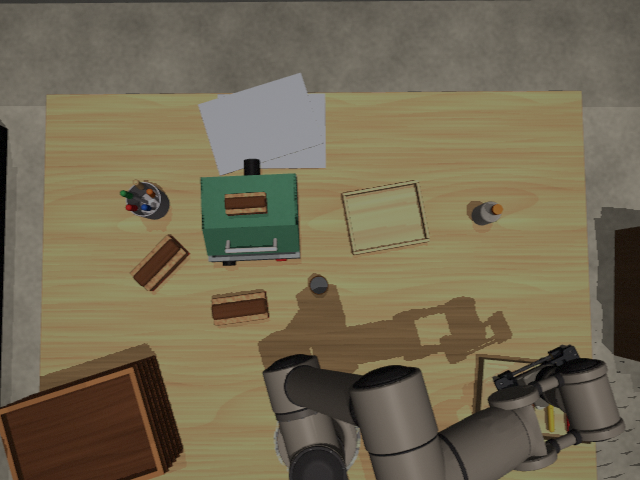

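View pics/side0.png

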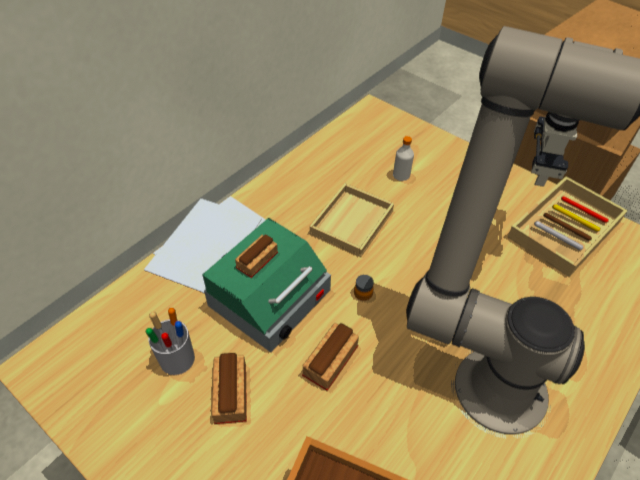

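The top view shows the shut green hood at about (250,215) with a block at (245,203) on it and the bar at (250,245). The tray is at (385,217), the jar at (318,285), the glue at (488,212) and the pot at (147,200). The side view agrees: block (257,254), bar (292,286), tray (352,218), jar (364,287). The bench blocks look bigger than the one on the hood. Next I measure positions.

```bash
cat > h.py <<'E'
import numpy as np,cv2
def cloud(c):
    v,u=np.mgrid[:480,:640]; d=c["depth"]
    P=np.stack([(u-c["cx"])/c["fx"]*d,-(v-c["cy"])/c["fy"]*d,-d,np.ones_like(d)],-1)
    return (P@c["world_from_camera"].T)[...,:3]
def rect(name,p):
    (c,s,a)=cv2.minAreaRect((p[:,:2]*1000).astype(np.float32))
    print(name,len(p),"c",np.round(c,1),"size",np.round(s,1),"ang",round(a,2),"z",np.percentile(p[:,2],[5,50,95]).round(4))
def box(P,lo,hi): return np.all((P>lo)&(P<hi),-1)
E
python3 - <<'E'
from h import *
for n in("top","side"):
    c=dict(np.load(n+".npz")); P=cloud(c); hsv=cv2.cvtColor(c["img"],cv2.COLOR_RGB2HSV)
    H,S,V=[hsv[...,i] for i in range(3)]
    ok=c["depth"]>0
    print(n)
    g=ok&(H>60)&(H<95)&(S>80)&(P[...,0]>.2)
    rect("green all",P[g]); t=g&(abs(P[...,2]-.1465)<.004); rect("green top",P[t])
    B=box(P,(.3,.05,.155),(.75,.5,.25)); m=B&~g
    n_,l,st,ce=cv2.connectedComponentsWithStats(m.astype(np.uint8))
    for i in range(1,n_):
        if st[i,4]>60: rect("hi%d"%i,P[l==i])
    grey=ok&(S<60)&(V>90)&box(P,(.3,.05,.115),(.5,.4,.16))
    rect("bar",P[grey]) if grey.sum() else None
    tr=box(P,(.3,-.25,.02),(.7,0.03,.045)); n_,l,st,ce=cv2.connectedComponentsWithStats(tr.astype(np.uint8))
    for i in range(1,n_):
        if st[i,4]>60: rect("tray?",P[l==i])
    for nm,lo,hi in(("jar",(.2,-.05,.03),(.4,.1,.09)),("glue",(.3,-.5,.05),(.6,-.25,.2)),("pot",(.3,.35,.05),(.6,.6,.2))):
        m=box(P,lo,hi)
        if m.sum()>20: rect(nm,P[m])
E
```

```text
top
green all 6231 c [625.2 360.3] size [1798.7  825.1] ang 89.66 z [0.0908 0.1436 0.1507]
green top 3178 c [618.9 260.2] size [138.  427.5] ang 1.65 z [0.1429 0.1462 0.1496]
hi5 882 c [616.4 171.1] size [ 51.4 100.1] ang 2.82 z [0.1734 0.1882 0.1975]
bar 56 c [498.2 178. ] size [95.9  2.9] ang 89.77 z [0.1357 0.1412 0.1477]
tray? 586 c [ 591.8 -175. ] size [170.6 177.8] ang 9.68 z [0.0248 0.0342 0.0408]
jar 41 c [395.2  -6.7] size [34.2  8.1] ang 89.42 z [0.0502 0.0544 0.0606]
glue 284 c [ 586.  -454.1] size [27.9 53.3] ang 0.02 z [0.0607 0.1014 0.1509]
pot 1267 c [510.2 441.3] size [153.6 160.4] ang 46.35 z [0.0509 0.0655 0.0753]
side
green all 6457 c [529.4 -20.9] size [1022.6  279.4] ang 70.1 z [0.083  0.1391 0.1475]
green top 2505 c [617.  264.1] size [138.9 431.9] ang 1.95 z [0.1428 0.145  0.1482]
hi1 932 c [614.6 173.2] size [ 54.2 102.1] ang 2.61 z [0.1598 0.1818 0.1944]
bar 112 c [496.3 166.2] size [  7.4 124.1] ang 0.17 z [0.135  0.1403 0.1444]
tray? 604 c [ 589.  -171.9] size [173.5 180.4] ang 8.87 z [0.0213 0.0305 0.0363]
tray? 124 c [405.6   3.3] size [50.4 31.6] ang 28.5 z [0.0208 0.0291 0.0432]
jar 79 c [393.6  -3.9] size [12.2 42.5] ang 0.65 z [0.0311 0.0506 0.0576]
glue 320 c [ 584.3 -447.4] size [48.5 31.2] ang 89.74 z [0.057  0.096  0.1484]
pot 1846 c [509.3 444.7] size [181.3 146.6] ang 33.93 z [0.0505 0.0661 0.0958]
```

```bash
python3 - <<'E'
from h import *
for n in("top","side"):
    c=dict(np.load(n+".npz")); P=cloud(c); hsv=cv2.cvtColor(c["img"],cv2.COLOR_RGB2HSV)
    H,S,V=[hsv[...,i] for i in range(3)]
    print(n)
    g=(H>60)&(H<95)&(S>80)&box(P,(.4,.02,.05),(.75,.34,.16))
    g=cv2.morphologyEx(g.astype(np.uint8),cv2.MORPH_OPEN,np.ones((3,3)))>0
    rect("green all",P[g]); t=g&(abs(P[...,2]-.1465)<.004); rect("green top",P[t])
    tr=box(P,(.3,-.36,.02),(.75,0.03,.045)); n_,l,st,ce=cv2.connectedComponentsWithStats(tr.astype(np.uint8))
    for i in range(1,n_):
        if st[i,4]>200: rect("tray?",P[l==i])
    grey=(S<70)&(V>80)&box(P,(.46,.05,.12),(.53,.32,.16)); p=P[grey]; rect("bar",p)
    print(np.polyfit(p[:,1],p[:,0],1),p[:,1].min(),p[:,1].max())
    m=box(P,(.3,.05,.155),(.75,.34,.25)); dark=m&(V<110)&(P[...,2]>.185); rect("ridge",P[dark])
E
```

```text
top
green all 5969 c [594.3 165.7] size [193.5 239.2] ang 1.85 z [0.098  0.1438 0.1504]
green top 3161 c [621.6 166.5] size [138.  239.3] ang 1.65 z [0.143  0.1462 0.1496]
tray? 909 c [ 594.7 -191.7] size [170.6 211.6] ang 9.68 z [0.0241 0.0339 0.0404]
bar 287 c [512.8 162.2] size [ 30.8 129.8] ang 1.76 z [0.1268 0.141  0.1476]
[-0.03053585  0.51061095] 0.09709938183801162 0.22718118222290798
ridge 470 c [620.9 171.3] size [38.1 98.1] ang 2.9 z [0.1878 0.1929 0.1988]
side
green all 6317 c [620.8 168.1] size [254.2 242.6] ang 2.11 z [0.083  0.1388 0.1473]
green top 2478 c [620.3 168.6] size [138.9 240.9] ang 1.95 z [0.1428 0.145  0.1482]
tray? 910 c [ 592.  -191.4] size [173.5 219.8] ang 8.87 z [0.0212 0.0303 0.0362]
bar 270 c [508.5 164.6] size [ 30.6 130. ] ang 1.36 z [0.128  0.1401 0.1439]
[-0.02699395  0.50680046] 0.09952854523654753 0.22970103583900386
ridge 382 c [613.5 172.6] size [29.3 99.3] ang 2.7 z [0.1872 0.1916 0.1955]
```

>>> {"method": "arm_command", "body": {"xyz": [[22.4,36.2,0],[22.4,36.2,0],[22.4,36.2,0],[22.4,36.2,0],[22.4,36.2,0],[22.4,36.2,0],[22.4,36.2,0],[22.4,36.2,0],[22.4,36.2,0],[22.4,36.2,0],[22.4,36.2,0],[22.4,36.2,0],[22.4,36.2,0],[22.4,36.2,0],[22.4,36.2,0],[22.4,36.2,0],[22.4,36.2,0],[22.4,36.2,0],[0,0,0],[0,0,0]], "spin": [3.83,3.83,3.83,3.83,3.83,3.83,3.83,3.83,3.83,3.83,3.83,3.83,3.83,3.83,3.83,3.83,3.83,3.83,0,0], "jaw": 1, "squeeze": 20}}

```text
time: 2.1
tool_pos: [0.6144, 0.1717, 0.4035]
tool_rot: [-3.14, 0.001, 1.618]
contact_force: [-0.2, -1.1, 0.5]
opening: 0.0915
grip_force: 0.0
```

>>> {"method": "arm_command", "body": {"xyz": [[0,0,-10],[0,0,-10],[0,0,-10],[0,0,-10],[0,0,-10],[0,0,-10],[0,0,-6],[0,0,-5],[0,0,0],[0,0,0]], "spin": [0,0,0,0,0,0,0,0,0,0]}}

```text
time: 3.1
tool_pos: [0.6144, 0.171, 0.334]
tool_rot: [3.141, -0.0, 1.617]
contact_force: [0.9, -0.0, 0.2]
opening: 0.0918
grip_force: 0.0
```

>>> {"method": "arm_command", "body": {"xyz": [[0,0,0],[0,0,0],[0,0,0],[0,0,0],[0,0,0],[0,0,0],[0,0,0],[0,0,0],[0,0,0],[0,0,0]], "spin": [0,0,0,0,0,0,0,0,0,0], "jaw": -1, "squeeze": 20}}

```text
time: 4.1
tool_pos: [0.6144, 0.1709, 0.3338]
tool_rot: [3.141, 0.0, 1.617]
contact_force: [0.1, -0.6, 0.5]
opening: 0.0499
grip_force: 20.0
```

>>> {"method": "arm_command", "body": {"xyz": [[0,0,8],[0,0,12],[0,0,15],[0,0,15],[0,0,10],[-1.5,-24,0],[-1.5,-24,0],[-1.5,-24,0],[-1.5,-24,0],[-1.5,-24,0],[-1.5,-24,0],[-1.5,-24,0],[-1.5,-24,0],[-1.5,-24,0],[-1.5,-24,0],[-1.5,-24,0],[-1.5,-24,0],[-1.5,-24,0],[-1.5,-24,0],[0,-26,0]], "spin": [0,0,0,0,0,0.5,0.5,0.5,0.5,0.5,0.5,0.5,0.5,0.5,0.5,0.5,0.5,0.5,0,0]}}

```text
time: 6.1
tool_pos: [0.5931, -0.1919, 0.3943]
tool_rot: [3.141, -0.0, 1.731]
contact_force: [-0.1, -0.1, -2.0]
opening: 0.0498
grip_force: 20.0
```

```bash
python3 - <<'E'
from cell import *
import cv2,numpy as np
print(observe())
c=read_camera("side"); cv2.imwrite("pics/s1.png",c["img"][:,:,::-1])
E
```

```text
{'time': 6.1, 'qpos': array([-4.35801297e-01,  5.32589447e-01,  1.24813154e+00,  1.76851791e-04,
        1.36073436e+00, -5.95700087e-01]), 'qvel': array([-0.38785267,  0.15035559, -0.25361033, -0.00140328,  0.10014949,
       -0.38225488]), 'joint_efforts': array([ 1.71360131e+00, -5.55722165e+01, -2.48494703e+01,  9.79143631e-03,
        3.48548630e-03,  5.15886024e-01]), 'tool_pos': array([ 0.59306656, -0.19186422,  0.39432526]), 'tool_rot': array([ 3.14138194e+00, -6.61334785e-05,  1.73065826e+00]), 'contact_force': array([-0.06322108, -0.14093494, -1.99408988]), 'torque': array([ 0.02580341, -0.09694295,  0.05033437]), 'grip_force': 19.963077306747437, 'opening': 0.049791059501226684}
```

View pics/s1.png

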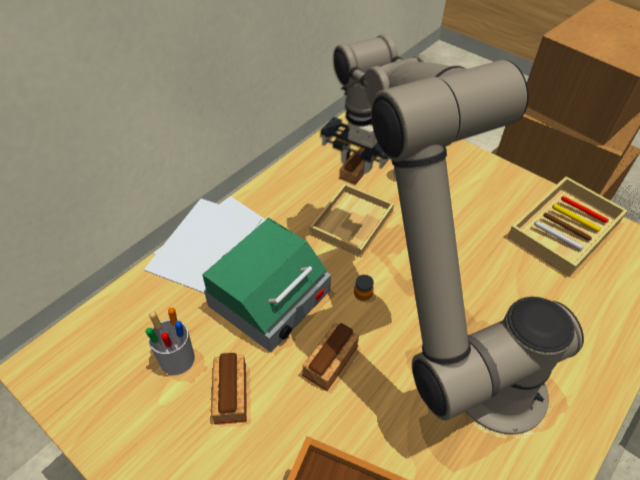

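The block is held level at (352,167), above the tray at (352,218), and the hood is shut. I lower it now.

>>> {"method": "arm_command", "body": {"xyz": [[0,0,-10],[0,0,-20],[0,0,-25],[0,0,-25],[0,0,-25],[0,0,-25],[0,0,-20],[0,0,-15],[0,0,-10],[0,0,-8],[0,0,-5],[0,0,-3],[0,0,-2],[0,0,0],[0,0,0]], "spin": [0,0,0,0,0,0,0,0,0,0,0,0,0,0,0]}}

```text
time: 7.65
tool_pos: [0.5934, -0.1912, 0.2012]
tool_rot: [3.141, 0.0, 1.73]
contact_force: [-0.3, -1.0, -2.3]
opening: 0.0497
grip_force: 20.0
```

>>> {"method": "arm_command", "body": {"xyz": [[0,0,-1.5],[0,0,-1.5],[0,0,-1],[0,0,0],[0,0,0]], "spin": [0,0,0,0,0]}}

```text
time: 8.15
tool_pos: [0.5933, -0.1911, 0.1967]
tool_rot: [3.142, -0.0, 1.73]
contact_force: [0.7, 0.8, -2.3]
opening: 0.0497
grip_force: 20.0
```

>>> {"method": "arm_command", "body": {"xyz": [[0,0,-1],[0,0,-0.5],[0,0,0]], "spin": [0,0,0]}}

```text
time: 8.45
tool_pos: [0.5934, -0.1911, 0.1962]
tool_rot: [3.141, 0.0, 1.731]
contact_force: [-1.6, 1.3, 4.3]
opening: 0.0499
grip_force: 20.0
```

>>> {"method": "arm_command", "body": {"xyz": [[0,0,0],[0,0,0],[0,0,0],[0,0,0],[0,0,0],[0,0,0],[0,0,5],[0,0,15],[0,0,30],[0,0,40],[0,0,40],[0,0,40],[0,0,30]], "spin": [0,0,0,0,0,0,0,0,0,0,0,0,0], "jaw": 0.5}}

```text
time: 9.75
tool_pos: [0.593, -0.1909, 0.3999]
tool_rot: [3.138, 0.003, 1.731]
contact_force: [-0.4, 0.6, -0.1]
opening: 0.069
grip_force: 0.0
```

```bash
python3 - <<'E'
from cell import *
from h import *
c=read_camera("side"); cv2.imwrite("pics/s2.png",c["img"][:,:,::-1])
P=cloud(c); hsv=cv2.cvtColor(c["img"],cv2.COLOR_RGB2HSV); S,V=hsv[...,1],hsv[...,2]
m=box(P,(.5,-.3,.042),(.7,-.1,.07)); rect("block",P[m])
g=(S<70)&(V>130)&box(P,(.46,.05,.134),(.53,.32,.16)); p=P[g]; rect("bar",p); print(np.median(p,0))
E
```

```text
block 352 c [ 590.9 -187.8] size [ 50.3 103.1] ang 9.2 z [0.0425 0.0518 0.0576]
bar 212 c [503.4 163. ] size [ 15.9 132.4] ang 1.39 z [0.1366 0.141  0.1452]
[0.50092353 0.16564167 0.14101167]
```

View pics/s2.png

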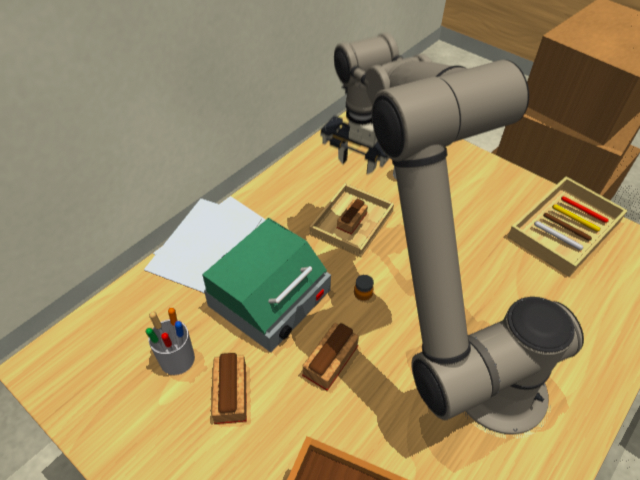

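The block lies flat in the tray at (352,215), and the bar at (292,286) is clear. I move above the bar with the jaw narrowed.

>>> {"method": "arm_command", "body": {"xyz": [[-6,22,0],[-6,22,0],[-6,22,0],[-6,22,0],[-6,22,0],[-6,22,0],[-6,22,0],[-6,22,0],[-6,22,0],[-6,22,0],[-6,22,0],[-6,22,0],[-6,22,0],[-6,22,0],[-6,22,0],[-2.5,25,0],[0,0,-20],[0,0,-15],[0,0,0],[0,0,0]], "spin": [-0.5,-0.5,-0.5,-0.5,-0.5,-0.5,-0.5,-0.5,-0.5,-0.5,-0.5,-0.5,-0.5,-0.5,-0.4,0,0,0,0,0], "jaw": -0.43}}

```text
time: 11.8
tool_pos: [0.5008, 0.1639, 0.3612]
tool_rot: [3.141, -0.0, 1.601]
contact_force: [-0.2, -0.3, 0.4]
opening: 0.0263
grip_force: 0.0
```

```bash
python3 - <<'E'
from cell import *
from h import *
ims=[]
for n,(r,k) in(("top",(180,190)),("side",(210,180))):
    c=read_camera(n); ims.append(cv2.resize(c["img"][r:r+130,k:k+170],None,fx=2.3,fy=2.3,interpolation=cv2.INTER_CUBIC))
cv2.imwrite("pics/c3.png",np.hstack(ims)[:,:,::-1])
E
```

```text
(no output)
```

View pics/c3.png

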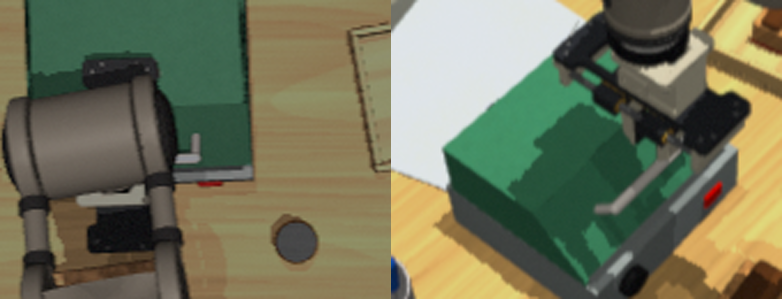

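The crop shows the fingers straddling the bar from above: side panel, fingers at (630,120) and (705,155), bar running from (600,210) to (680,150). I descend in two parts and watch the force.

>>> {"method": "arm_command", "body": {"xyz": [[0,0,-8],[0,0,-8],[0,0,-8],[0,0,-6],[0,0,-5],[0,0,-3],[0,0,-2],[0,0,0]], "spin": [0,0,0,0,0,0,0,0]}}

```text
time: 12.7
tool_pos: [0.5008, 0.1639, 0.32]
tool_rot: [-3.141, 0.0, 1.601]
contact_force: [-0.5, 0.3, 0.5]
opening: 0.0262
grip_force: 0.0
```

>>> {"method": "arm_command", "body": {"xyz": [[0,0,-3],[0,0,-3],[0,0,-3],[0,0,-3],[0,0,-3],[0,0,-1.5],[0,0,0],[0,0,0]], "spin": [0,0,0,0,0,0,0,0]}}

```text
time: 13.5
tool_pos: [0.5009, 0.1639, 0.3038]
tool_rot: [3.141, 0.0, 1.601]
contact_force: [0.2, 0.2, -0.3]
opening: 0.0259
grip_force: 0.0
```

>>> {"method": "arm_command", "body": {"xyz": [[1,0,0],[0,0,0],[0,0,0],[0,0,0],[0,0,0],[0,0,0],[0,0,0],[0,0,0]], "spin": [0,0,0,0,0,0,0,0], "jaw": -1, "squeeze": 10}}

```text
time: 14.3
tool_pos: [0.5025, 0.1639, 0.304]
tool_rot: [3.139, -0.0, 1.601]
contact_force: [4.8, 0.8, -1.4]
opening: 0.0113
grip_force: 10.0
```

```bash
python3 - <<'E'
import numpy as np
# arc in hood plane: bar about hinge; steps for angle schedule
r=np.hypot(187,67); a=np.arctan2(67,187); yaw=np.radians(1.75)
th=np.radians([0,2,5,8,11,14,17,20,23,26,29,32,35,38,41,44,46,48,50,52])
x=-r*np.cos(a+th); z=r*np.sin(a+th)
dx=np.diff(x); dz=np.diff(z)
for t,p,q,u in zip(np.degrees(th[1:]),dx,dz,z[1:]): print(round(t),[round(p*np.cos(yaw),1),round(p*np.sin(yaw),1),round(q,1)],round(u-67,1))
E
```

```text
2 [np.float64(2.5), np.float64(0.1), np.float64(6.5)] 6.5
5 [np.float64(4.1), np.float64(0.1), np.float64(9.6)] 16.0
8 [np.float64(4.6), np.float64(0.1), np.float64(9.3)] 25.4
11 [np.float64(5.1), np.float64(0.2), np.float64(9.1)] 34.5
14 [np.float64(5.5), np.float64(0.2), np.float64(8.8)] 43.2
17 [np.float64(6.0), np.float64(0.2), np.float64(8.5)] 51.7
20 [np.float64(6.4), np.float64(0.2), np.float64(8.2)] 59.9
23 [np.float64(6.8), np.float64(0.2), np.float64(7.8)] 67.7
26 [np.float64(7.2), np.float64(0.2), np.float64(7.5)] 75.2
29 [np.float64(7.6), np.float64(0.2), np.float64(7.1)] 82.3
32 [np.float64(8.0), np.float64(0.2), np.float64(6.7)] 88.9
35 [np.float64(8.3), np.float64(0.3), np.float64(6.2)] 95.1
38 [np.float64(8.6), np.float64(0.3), np.float64(5.8)] 100.9
41 [np.float64(8.9), np.float64(0.3), np.float64(5.3)] 106.2
44 [np.float64(9.2), np.float64(0.3), np.float64(4.8)] 111.1
46 [np.float64(6.3), np.float64(0.2), np.float64(3.0)] 114.1
48 [np.float64(6.4), np.float64(0.2), np.float64(2.7)] 116.8
50 [np.float64(6.5), np.float64(0.2), np.float64(2.5)] 119.3
52 [np.float64(6.5), np.float64(0.2), np.float64(2.3)] 121.6
```

Gripped: the opening is 11 mm, which matches the 12 mm bar. I follow the arc up to about 20° and then check.

>>> {"method": "arm_command", "body": {"xyz": [[0.6,0,2.0],[1.2,0,3.0],[1.9,0,4.7],[2.6,0.1,6.4],[3.1,0.1,6.2],[3.3,0.1,6.1],[3.5,0.1,6.0],[3.7,0.1,5.9],[3.9,0.1,5.7],[4.1,0.1,5.6],[3.0,0.1,4.0],[1.5,0.1,2.0],[0,0,0],[0,0,0]], "spin": [0,0,0,0,0,0,0,0,0,0,0,0,0,0]}}

```text
time: 15.7
tool_pos: [0.5341, 0.1649, 0.3611]
tool_rot: [-3.141, -0.0, 1.601]
contact_force: [3.8, 1.7, -5.0]
opening: 0.0115
grip_force: 10.0
```

```bash
cat >> h.py <<'E'
def hood_angle(tag):
    from cell import read_camera
    c=read_camera("side"); P=cloud(c); hsv=cv2.cvtColor(c["img"],cv2.COLOR_RGB2HSV)
    cv2.imwrite(f"pics/{tag}.png",c["img"][:,:,::-1])
    g=(hsv[...,0]>60)&(hsv[...,0]<95)&(hsv[...,1]>80)&box(P,(.45,.05,.05),(.8,.285,.4))
    g=cv2.erode(g.astype(np.uint8),np.ones((3,3)))>0
    p=P[g]; s=np.radians(1.75); d=p-np.array([.690,.169,.0715])
    q=np.c_[d[:,0]*np.cos(s)+d[:,1]*np.sin(s),d[:,2]]
    # flat top keeps 75 mm from the hinge axis: q.n=0.075 with n=(sin t,cos t)
    t=np.radians(np.arange(-5,80,.25)); n=np.array([np.sin(t),np.cos(t)])
    k=(abs(q@n-.075)<.003).sum(0); f=(abs(q@np.array([np.sin(t-np.pi/4),np.cos(t-np.pi/4)])-.205*np.sqrt(.5))<.004).sum(0)
    print("hood deg: top",np.degrees(t[k.argmax()]),k.max(),"front",np.degrees(t[f.argmax()]),f.max(),"of",len(q))
E
python3 -c "
from h import *
hood_angle('a1')"
```

```text
hood deg: top 17.25 1578 front 17.75 1520 of 3201
```

The hood follows, at about 17.5°. I continue.

>>> {"method": "arm_command", "body": {"xyz": [[1.5,0,2.0],[3.2,0.1,4.0],[4.5,0.1,5.2],[4.7,0.1,5.1],[4.9,0.1,4.9],[5.1,0.2,4.7],[5.3,0.2,4.5],[5.4,0.2,4.3],[5.5,0.2,4.1],[5.7,0.2,3.9],[5.8,0.2,3.7],[5.9,0.2,3.5],[4.5,0.2,2.5],[3.0,0.1,1.5],[0,0,0],[0,0,0]], "spin": [0,0,0,0,0,0,0,0,0,0,0,0,0,0,0,0]}}

```text
time: 17.35
tool_pos: [0.5995, 0.1669, 0.4158]
tool_rot: [3.14, 0.0, 1.601]
contact_force: [-3.3, 2.8, 4.6]
opening: 0.0116
grip_force: 10.0
```

```bash
python3 -c "
from h import *
hood_angle('a2')"
```

```text
hood deg: top 41.75 643 front 42.0 1431 of 2021
```

View pics/a2.png

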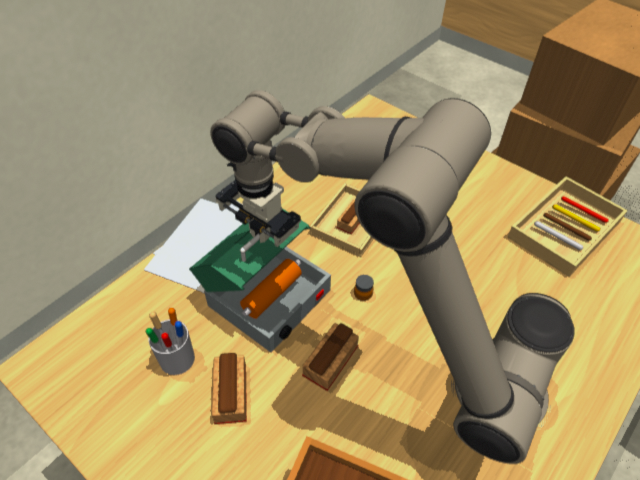

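The image shows the hood about 42° open and held at the bar at (250,240). I raise it past balance to about 52°, pause, and measure.

>>> {"method": "arm_command", "body": {"xyz": [[1.6,0,0.9],[3.2,0.1,1.6],[3.2,0.1,1.5],[3.2,0.1,1.4],[3.2,0.1,1.3],[3.2,0.1,1.3],[3.2,0.1,1.2],[3.3,0.1,1.2],[3.3,0.1,1.1],[2.5,0.1,0.7],[1.5,0,0.3],[0,0,0],[0,0,0],[0,0,0]], "spin": [0,0,0,0,0,0,0,0,0,0,0,0,0,0]}}

```text
time: 18.8
tool_pos: [0.6305, 0.1679, 0.4276]
tool_rot: [3.142, -0.0, 1.601]
contact_force: [-0.8, 4.0, 1.5]
opening: 0.0117
grip_force: 10.0
```

```bash
python3 -c "
from h import *
hood_angle('a3')"
```

```text
hood deg: top 34.0 339 front 52.0 1316 of 1357
```

The front face reads 52.0° (0.91 rad), which is past 0.84. The top face is out of view, so its fit doesn't count. I ease back to about 39°.

>>> {"method": "arm_command", "body": {"xyz": [[-1.5,0,-0.3],[-2.5,-0.1,-0.7],[-3.3,-0.1,-1.1],[-3.3,-0.1,-1.2],[-3.2,-0.1,-1.2],[-3.2,-0.1,-1.3],[-3.2,-0.1,-1.3],[-3.2,-0.1,-1.4],[-3.2,-0.1,-1.5],[-3.2,-0.1,-1.6],[-3.1,-0.1,-1.6],[-3.0,-0.1,-1.6],[-2.7,-0.1,-1.5],[-1.8,-0.1,-1.0],[-0.8,0,-0.5],[0,0,0],[0,0,0],[0,0,0]], "spin": [0,0,0,0,0,0,0,0,0,0,0,0,0,0,0,0,0,0]}}

```text
time: 20.65
tool_pos: [0.5894, 0.1664, 0.4102]
tool_rot: [3.141, 0.0, 1.601]
contact_force: [-1.7, 2.3, 1.5]
opening: 0.011
grip_force: 10.0
```

```bash
python3 -c "
from h import *
hood_angle('a4'); hood_angle('a5')"
```

```text
hood deg: top 38.5 820 front 39.0 1391 of 2187
hood deg: top 38.5 844 front 39.0 1439 of 2223
```

View pics/a5.png

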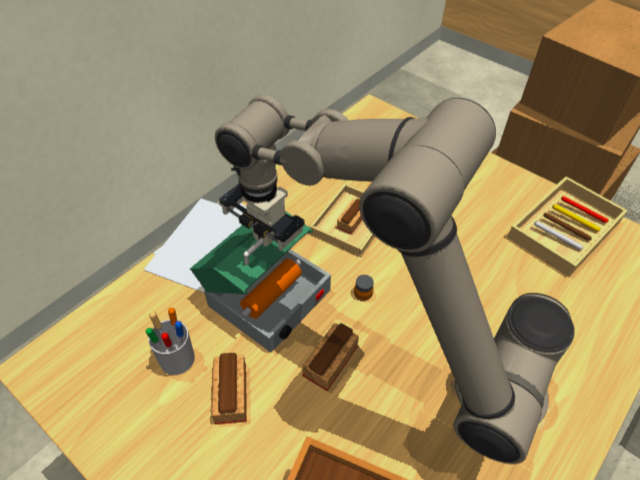

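The hood stands at about 39° (0.68 rad), steady and held at the bar at (252,245). The block lies in the tray at (350,212), and the jar (364,287) and pot (172,345) are unmoved. Handing in.

```bash
python3 -c "
from cell import *
print(hand_in())"
```

```text
the job is handed in; nothing more can be done
None
```

The job is handed in (no verdict was returned): the block lies flat in the tray, and the hood was raised to about 52° and eased back to about 39°, where the gripper still holds it.

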